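Show which lid fits the tin on the card

ROBOT

A 7-joint arm with a two-finger parallel gripper is mounted at the origin on the work surface. World frame = base frame: x ahead of the robot, y to its left, z up, the work surface at z = 0. Lengths are in m, angles in degrees, forces in N, time in s.
With the tool pointing down it reaches from about 0.425 to 0.875 m from the base axis. Payload 4.7 kg.
Tool frame: the origin (TCP) lies between the finger pads, 19 mm behind the fingertips; this is the grasp point; x points along the fingers, z is the direction in which the jaws open and shut, and the axes are right-handed (so a half turn about x gives the same grasp; the last joint's range is limited). The gripper opens to 87 mm and grips with 3 to 60 N. Pads are 19 mm wide; open, the fingers measure 117 mm over their backs; the gripper's body (75 mm by 190 mm) begins 51 mm behind the grasp point.
Start: joints at [66.125, 18.392, -4.016, 83.108, 1.295, 78.541, -3.26], TCP at [0.271, -0.591, 0.241] pointing down, gripper open.
Joint ranges: [-163.93, 163.93], [-17.29, 119.83], [-79.2, 71.16], [3.27, 140.29], [-89.18, 269.18], [5.43, 117.66], [-154.24, 154.24]. Speed limits (degrees/s): [147.25, 147.25, 180, 180, 180, 180, 180].

INTERFACE

Orientations are given as [roll, pitch, yaw] about the fixed x, y, z axes, in that order (R = Rz(yaw) Ry(pitch) Rx(roll)).
In Python, from cell import monitor, read_camera, camera_model, env, regions_of gives the robot as it stands. The module is installed in compiled form; this text tells all that it offers.
- The arm moves only by the tool step_arm, never from a script. Its argument "deltas" is a list of rows, each a list of 5 numbers: the gripper's target within -1 to 1 (fully open at 1, half-way at 0, shut at -1), then the shift along the tool's x, y, z in m, then the turn about the tool's x in degrees. A call has 1 to 12 rows; each row is the pose to reach, as a shift and turn from the pose commanded when the call began, along the tool's axes at that moment; what a row does not reach only later rows make up. A row lasts 1/8 s, in which the tool goes at most 62.5 mm and 10.7 degrees, less where a joint would pass 70% of its speed; a pose out of reach is approached as far as the arm can. A call with a gripper value outside its range is refused whole. The fingers move at their own pace and stop on an object; "newtons" is the grip in N (left out, the last holds). Time passes only in rows, so rows that repeat a pose let the fingers close. It gives the time, the measured TCP pose, the force and the opening at its end, in the units of the state.
- monitor.get_obs(): the state, without advancing time (a new reading comes with each control period).
- read_camera(name): name is "scene" or "top"; returns (picture, depth): 384x512x3 uint8, red, green, blue; 384x512 float32, m along the optical axis (not along the pixel's ray), 0 where there is no reading.
- camera_model(name): a dict with "fx", "fy", "cx", "cy" (pixels), "k1" (the pictures are not rectified: a ray, as slopes to the right and down, at radius r is drawn at 1 + k1 r^2 times it, then the intrinsics apply), "xyz" and "attitude" of the camera in the world. Camera axes: x right, y down, z forward; pixel columns grow to the right and rows downward; lengths in m; the calibration is good to about 2 mm. A picture is of the moment at which its call begins. camera_model takes no time and is no camera call.
- env.sign_off(): hands the job in, once; it reports no verdict.
Trained networks look in the newest picture that a camera, given by its name, has taken for a name from the list of things; names that differ only in an ending like _2 or _b are one class to them, and where a whole thing is asked for, a point or a joint stands for the part that bears it (a point fixed in the world has none). Each returns a list of dicts, best first, with "p" (0 to 1); they miss things now and then, are a little off and sometimes report something else, mostly with a low value. They report only what shows in the picture. A call takes as long as a camera call. They do not tell look-alikes from the thing itself.
- regions_of(camera, thing): "pixels" (384x512 bool, what is visible of it) and "pixel" ([column, row] in pixels, amid what is visible of it).
The state is a dict: "time_s": time; "qpos": joint angles; "joint_velocities": joint speeds; "effort": joint torques, N m; "tool_pos": TCP position; "tool_rot": TCP orientation; "force": force on the tool from outside, world axes, zero at the start; "wrist_torque": the same for the moment, N m; "grip_width": finger opening in m.
Only numpy, scipy, OpenCV 4.12 (cv2) and the standard library are available. Lean on these libraries where they do the work, as an engineer would, in place of code of your own. Each camera call takes 0.05 s, during which the arm holds its last target. There are 200 camera calls.

TASK

Show your helper which lid belongs on the open tin that stands on the white card: point straight down with the fingers at the middle of that tin's mouth, from a few centimetres above its rim, and stay there for two full seconds; then point in the same way at the middle of the one lid lying on the bench that fits this tin, stay for two full seconds, and finish with the fingers still pointing there. Touch and move nothing, and do not dip down over either of the other lids.

Things in the scene. Friction and masses are not known exactly. Their poses are not given: they have to be found in the camera images.
- card: white sheet of paper-thin card lying flat on the bench, 170 x 200 mm, 1 mm thick; origin at its centre. Exactly one tin stands on it, its axis within 35 mm of the card's centre; the two other tins stand more than 150 mm away from the card's centre.
- tin_small: the small open round tin, plain steel, standing upright, 60 mm outside diameter, 80 mm high, wall 3 mm, a few short wooden dowels in the bottom; loose. Origin at the centre of its underside, z up. Its lid is lid_small.
- tin_small_mouth (a point): centre of the mouth of the small tin, level with its rim, 80 mm above the bench; z up.
- tin_medium: the medium open round tin, plain steel, standing upright, 82 mm outside diameter, 95 mm high, wall 3 mm, a few short wooden dowels in the bottom; loose. Origin at the centre of its underside, z up. Its lid is lid_medium.
- tin_medium_mouth (a point): centre of the mouth of the medium tin, level with its rim, 95 mm above the bench; z up.
- tin_large: the large open round tin, plain steel, standing upright, 106 mm outside diameter, 110 mm high, wall 3 mm, a few short wooden dowels in the bottom; loose. Origin at the centre of its underside, z up. Its lid is lid_large.
- tin_large_mouth (a point): centre of the mouth of the large tin, level with its rim, 110 mm above the bench; z up.
- lid_small: the small slip-on tin lid, plain steel, a round disc 64 mm in diameter and 12 mm high, lying flat on the bench; loose; fits tin_small (a lid is 4 mm wider than its tin). Origin at the centre of its underside.
- lid_small_top (a point): centre of the top face of the small lid, 12 mm above the bench; z up.
- lid_medium: the medium slip-on tin lid, plain steel, a round disc 86 mm in diameter and 12 mm high, lying flat on the bench; loose; fits tin_medium (a lid is 4 mm wider than its tin). Origin at the centre of its underside.
- lid_medium_top (a point): centre of the top face of the medium lid, 12 mm above the bench; z up.
- lid_large: the large slip-on tin lid, plain steel, a round disc 110 mm in diameter and 12 mm high, lying flat on the bench; loose; fits tin_large (a lid is 4 mm wider than its tin). Origin at the centre of its underside.
- lid_large_top (a point): centre of the top face of the large lid, 12 mm above the bench; z up.
- spool: bystander: spool of bare metal wire with blue flanges, 70 mm in diameter, 50 mm high, standing on end; origin at the centre of its underside. Leave alone.
- spray_can: bystander: yellow can with a white cap, 52 mm in diameter, 170 mm high, standing; origin at the centre of its underside. Leave alone.
- screwdriver: bystander: screwdriver lying on the bench beyond the lids, about 200 mm long; its own x axis runs from handle to tip. Leave alone.
There are look-alikes about, which are no part of the job. What is shaped like the tin_medium but yellow is not meant.

How it is judged:
By the outcome, as a careful person would: the job done as asked, in the order asked, and still so for the second after the job is handed in, with the robot touching nothing.
It also fails if it takes over 40 s, if anything falls off the work surface, if the arm or the gripper's body presses on something with over 40 N, if the wrist force passes 120 N, or if a joint passes its speed limit or range.

## Working session

There is one attempt and no reset: what is moved stays moved. The work goes in short steps, Python scripts to look and compute and a tool call to move; the robot and the scene stay as the last step left them, time stands still between calls to the robot, and variables do not carry over. Pictures are saved under pics/ and viewed, about 8 in all and at most 12, crops included, and the job is handed in when it is done.

Besides the shell and the picture viewer there is one more tool, called as name([rows], argument=value, ...), one row to a line, values as JSON. step_arm: Moves the arm, as the interface text tells. Its arguments: {"type":"object","properties":{"deltas":{"type":"array"},"newtons":{"type":"number"}},"required":["deltas"]}

```bash
mkdir -p pics; cat > h.py <<'E'
import numpy as np, cv2
from scipy.spatial.transform import Rotation as R
from cell import monitor, read_camera, camera_model, env, regions_of
def cloud(name, d):
    m=camera_model(name); v,u=np.mgrid[0:384,0:512].astype(float)
    K=np.array([[m["fx"],0,m["cx"]],[0,m["fy"],m["cy"]],[0,0,1]])
    p=cv2.undistortPoints(np.stack([u,v],-1).reshape(-1,1,2),K,np.array([m["k1"],0,0,0.])).reshape(384,512,2)
    P=np.dstack([p[...,0]*d,p[...,1]*d,d])
    W=P@R.from_euler("xyz",m["attitude"],degrees=True).as_matrix().T+np.array(m["xyz"])
    W[d==0]=np.nan
    return W
E
python3 - <<'E'
from h import *
print(camera_model("top"),camera_model("scene")); s=monitor.get_obs();print(s)
for c in("top","scene"):
    im,d=read_camera(c); np.savez(f"{c}.npz",im=im,d=d); W=cloud(c,d)
    cv2.imwrite(f"pics/{c}0.png",cv2.resize(im[...,::-1],(800,600)))
    for n in("card","tin_small","tin_medium","tin_large","lid_small","lid_medium","lid_large","spool","spray_can","screwdriver"):
        for r in regions_of(c,n):
            m=r["pixels"]; P=W[m]; P=P[~np.isnan(P[:,0])]
            print(c,n,round(r["p"],2),np.round(r["pixel"]),m.sum(),len(P),np.round(np.median(P,0),3) if len(P) else "",np.round(np.percentile(P,[3,97],axis=0),3).tolist() if len(P) else "")
E
```

```text
{'fx': 414.48859724294476, 'fy': 414.48859724294476, 'cx': 260.1892288202981, 'cy': 194.56518451260848, 'k1': 0.04060590484436747, 'xyz': array([0.4586243 , 0.02248757, 1.1200522 ]), 'attitude': array([-174.23532552,    0.2899752 ,  -89.35238888])} {'fx': 462.61322508375423, 'fy': 462.61322508375423, 'cx': 257.09711811532594, 'cy': 189.16592705586837, 'k1': 0.033401938237068024, 'xyz': array([ 1.32392619, -0.47215288,  0.88845148]), 'attitude': array([-130.8474131 ,   -1.31944297,   57.66979489])}
{'time_s': 0.0, 'qpos': array([66.12410844, 18.43739256, -4.01419328, 83.17415646,  1.29665374,
       78.53936555, -3.26114376]), 'joint_velocities': array([ 0.04702791,  0.10415564,  0.03865312,  0.01657637, -0.00763906,
        0.05602204,  0.03581766]), 'effort': array([-8.53882921e-04, -4.91287744e+01, -4.04283777e-01, -3.12528419e+01,
       -6.40770094e-02,  4.37431899e-02,  1.55858829e-04]), 'tool_pos': array([ 0.27116982, -0.59018059,  0.24018672]), 'tool_rot': array([-175.82380103,   89.89413053,  118.85973997]), 'force': array([ 0.80221783, -0.5808794 ,  0.93756579]), 'wrist_torq
[... 2667 characters left out ...]
], [0.475, -0.094, 0.013]]
scene lid_medium 0.85 [225. 254.] 795 788 [ 0.648 -0.115  0.01 ] [[0.607, -0.152, 0.001], [0.684, -0.076, 0.014]]
scene lid_large 0.92 [127. 244.] 1171 1163 [ 0.486 -0.309  0.01 ] [[0.434, -0.354, 0.003], [0.531, -0.263, 0.014]]
scene lid_large 0.7 [287. 171.] 1118 1114 [0.509 0.175 0.058] [[0.454, 0.143, 0.001], [0.535, 0.221, 0.093]]
scene spool 0.82 [146. 309.] 1132 1129 [ 0.716 -0.347  0.048] [[0.677, -0.376, 0.001], [0.738, -0.315, 0.052]]
scene spray_can 0.91 [350. 222.] 1001 999 [0.768 0.173 0.085] [[0.742, 0.161, 0.004], [0.783, 0.197, 0.168]]
scene screwdriver 0.65 [278. 294.] 553 547 [ 0.819 -0.058  0.02 ] [[0.698, -0.068, -0.001], [0.873, -0.044, 0.026]]
```

```bash
python3 - <<'E'
from h import *
from scipy.optimize import least_squares
ims={c:np.load(c+".npz") for c in("top","scene")}
t=ims["top"]["im"]
cv2.imwrite("pics/crop.png",cv2.resize(t[90:330,70:360,::-1],(725,600),interpolation=cv2.INTER_CUBIC))
for c in ims:
    W=cloud(c,ims[c]["d"])
    for n,x,y,h,r in(("oncard",.492,.182,.095,.0395),("m0.32",.325,.212,.095,.0395),("m.68",.68,.064,.095,.0395),("lidS",.44,-.12,.012,.032),("lidM",.64,-.115,.012,.043),("lidL",.478,-.306,.012,.055)):
        m=(np.hypot(W[...,0]-x,W[...,1]-y)<r+.02)&(abs(W[...,2]-h)<.0055)
        P=W[m]; rgb=np.median(ims[c]["im"][m],0)
        if n.startswith("lid"):
            k,_=cv2.minEnclosingCircle(P[:,:2].astype(np.float32)),0; print(c,n,len(P),P.mean(0).round(4),"enclosing",np.round(k[0],4),round(k[1],4),rgb)
        else:
            f=least_squares(lambda q:np.hypot(P[:,0]-q[0],P[:,1]-q[1])-q[2],[x,y,r],loss="soft_l1",f_scale=.003).x
            print(c,n,len(P),f.round(4),P[:,2].mean().round(4),rgb)
s=monitor.get_obs();print(R.from_euler("xyz",s["tool_rot"],degrees=True).as_matrix().round(3))
E
```

```text
top oncard 135 [0.4906 0.1799 0.0391] 0.0941 [191. 192. 185.]
top m0.32 157 [0.3214 0.2123 0.0399] 0.0941 [230. 190.   0.]
top m.68 129 [0.6748 0.0624 0.0392] 0.0937 [236. 200.   0.]
top lidS 446 [ 0.4411 -0.1223  0.0117] enclosing [ 0.4414 -0.1223] 0.0318 [154. 148. 148.]
top lidM 773 [ 0.6394 -0.1152  0.0116] enclosing [ 0.6395 -0.1155] 0.0428 [150. 144. 144.]
top lidL 1335 [ 0.4768 -0.307   0.0118] enclosing [ 0.483  -0.3111] 0.0616 [226. 220. 219.]
scene oncard 114 [0.4941 0.1831 0.0395] 0.0923 [125.5 124.5 117. ]
scene m0.32 89 [0.3249 0.2137 0.0394] 0.0923 [181. 137.   0.]
scene m.68 140 [0.6786 0.0651 0.0393] 0.0928 [195. 156.   0.]
scene lidS 296 [ 0.4461 -0.1206  0.0102] enclosing [ 0.4445 -0.1207] 0.0336 [116. 109. 109.]
scene lidM 719 [ 0.646  -0.1137  0.0106] enclosing [ 0.6444 -0.1122] 0.0445 [117. 110. 110.]
scene lidL 1109 [ 0.4817 -0.3083  0.0106] enclosing [ 0.48   -0.3086] 0.0564 [226. 216. 216.]
[[ 0.     0.909  0.418]
 [-0.     0.418 -0.909]
 [-1.    -0.     0.   ]]
```

View pics/top0.png

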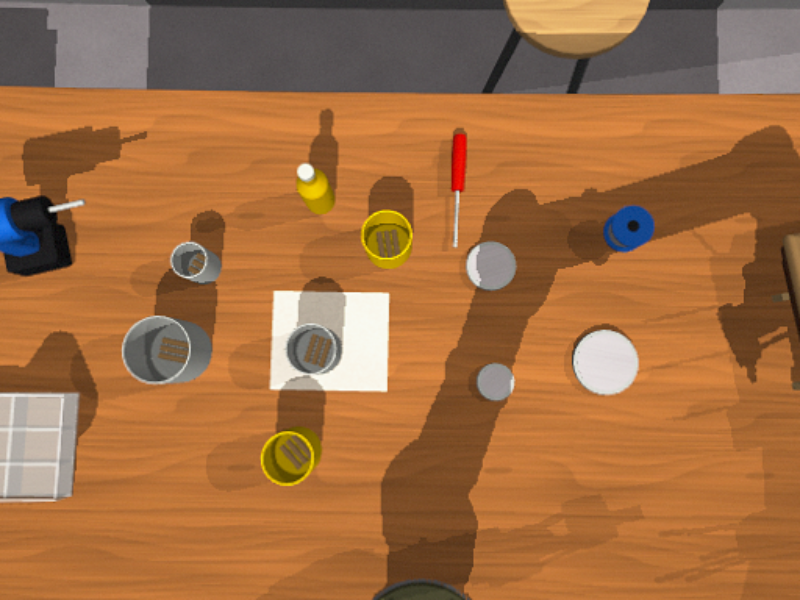

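View pics/crop.png

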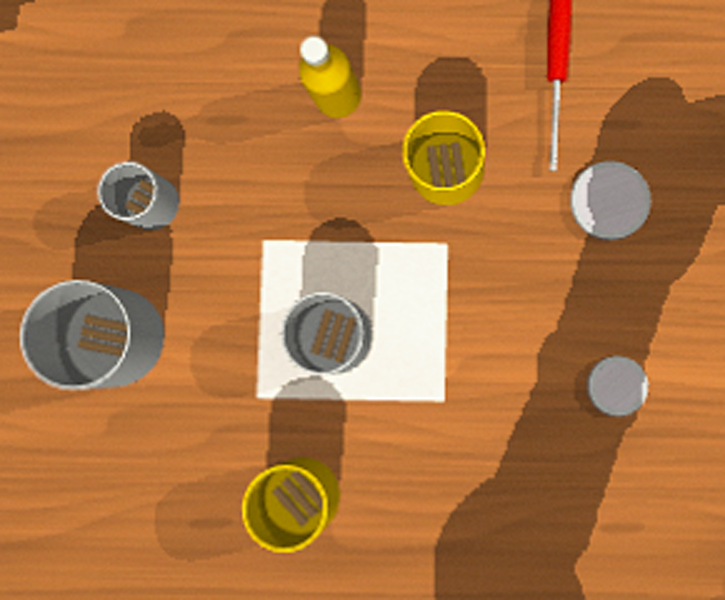

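View pics/scene0.png

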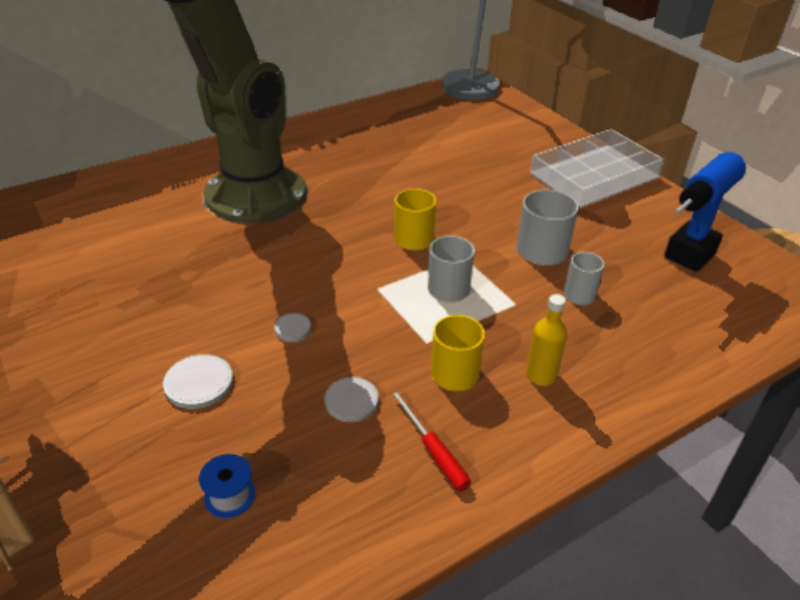

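Three medium-shaped tins show up in the top view: (186,292) and (245,150) are yellow, and (203,224) is plain steel and stands on the white card. The steel one is the tin meant, and the crop confirms it. Its lid is the medium one at (315,167), measured diameter about 86 mm. The small lid is at (318,245) and the large one at (387,231).

Next I move along an outward waypoint at height with the fingers closing.

step_arm([
  [-1,0,0.015,-0.009,0],
  [-1,0,0.045,-0.027,0],
  [-1,-0.01,0.08,-0.049,0],
  [-1,-0.01,0.115,-0.07,0],
  [-1,-0.02,0.15,-0.091,0],
  [-1,-0.02,0.185,-0.113,0],
  [-1,-0.02,0.22,-0.134,0],
  [-1,-0.02,0.255,-0.155,0],
  [-1,-0.02,0.29,-0.177,0],
  [-1,-0.02,0.32,-0.195,0],
  [-1,-0.02,0.34,-0.207,0],
  [-1,-0.02,0.35,-0.213,0],
])

```text
time_s: 2.6
tool_pos: [0.5014, -0.2482, 0.2614]
tool_rot: [105.7, 90.0, 40.6]
force: [-0.0, -1.0, 0.3]
grip_width: 0.0005
```

step_arm([
  [-1,0,0.007,-0.016,0],
  [-1,0,0.021,-0.048,0],
  [-1,0,0.038,-0.088,0],
  [-1,0,0.055,-0.127,0],
  [-1,0,0.072,-0.166,0],
  [-1,0,0.089,-0.205,0],
  [-1,0,0.106,-0.244,0],
  [-1,0,0.123,-0.284,0],
  [-1,0,0.14,-0.323,0],
  [-1,0,0.155,-0.357,0],
  [-1,0,0.166,-0.383,0],
  [-1,0,0.171,-0.394,0],
])

```text
time_s: 4.1
tool_pos: [0.4904, 0.1799, 0.2613]
tool_rot: [-43.8, 90.0, -109.0]
force: [-0.2, 0.2, 0.2]
grip_width: 0.0002
```

step_arm([
  [-1,0.015,0.001,0,0],
  [-1,0.04,0.001,-0.001,0],
  [-1,0.07,0.001,-0.001,0],
  [-1,0.095,0.001,-0.001,0],
  [-1,0.112,0.001,-0.001,0],
  [-1,0.112,0.001,-0.001,0],
  [-1,0.112,0.001,-0.001,0],
])

```text
time_s: 4.97
tool_pos: [0.4924, 0.1796, 0.1499]
tool_rot: [71.8, 89.9, 6.4]
force: [0.0, -0.5, -0.7]
grip_width: 0.0006
```

```bash
python3 - <<'E'
from h import *
for c in("scene","top"):
    im,d=read_camera(c); cv2.imwrite(f"pics/{c}1.png",cv2.resize(im[80:300,180:430] [...,::-1] if c=="scene" else im[120:320,100:350][...,::-1],(700,600)))
    W=cloud(c,d); z=W[...,2]
    m=(np.hypot(W[...,0]-.49,W[...,1]-.18)<.03)&(z>.12)&(z<.16); print(c,m.sum(),np.nanmin(z[m]) if m.any() else "",np.median(W[m],0) if m.any() else "")
    m=(abs(np.hypot(W[...,0]-.4915,W[...,1]-.181)-.0395)<.012)&(abs(z-.095)<.0055); print(m.sum(),W[m].mean(0))
s=monitor.get_obs();print(s["time_s"],s["tool_pos"],s["tool_rot"])
E
```

```text
scene 63 0.1290624455346292 [0.50316489 0.1778857  0.14249191]
110 [0.49502319 0.18210266 0.09260396]
top 0  
42 [0.49125248 0.15296055 0.09436277]
5.075 [0.49260972 0.17993487 0.15027817] [71.92875407 89.88519746  6.5985955 ]
```

View pics/scene1.png

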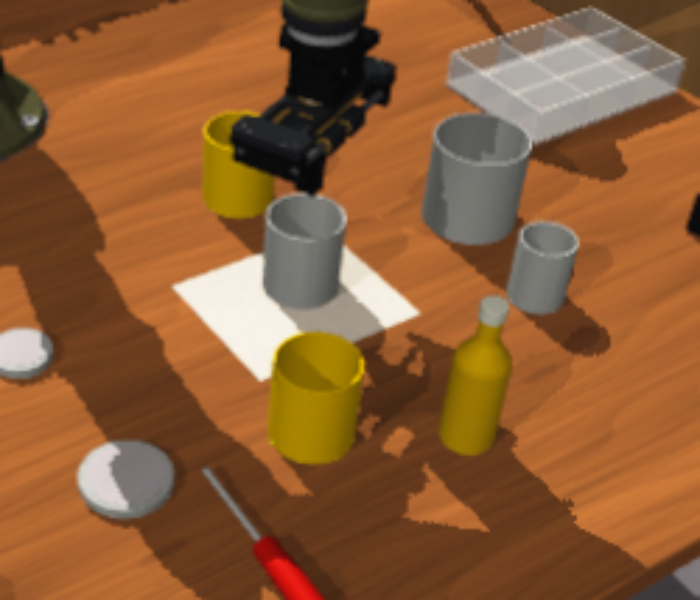

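The crop shows the shut fingertips at (310,185), above the middle of the steel tin's mouth at (305,215), clear of the rim, with nothing disturbed. I'll hold here for 3 s.

step_arm([
  [-1,0,0,0.0,0],
  [-1,0,0,0,0],
  [-1,0,0,0,0],
  [-1,0,0,0,0],
  [-1,0,0,0,0],
  [-1,0,0,0,0],
  [-1,0,0,0,0],
  [-1,0,0,0,0],
  [-1,0,0,0,0],
  [-1,0,0,0,0],
  [-1,0,0,0,0],
  [-1,0,0,0,0],
])

```text
time_s: 6.58
tool_pos: [0.4918, 0.1798, 0.1492]
tool_rot: [13.8, 90.0, -51.5]
force: [0.2, -0.6, -0.4]
grip_width: 0.0005
```

step_arm([
  [-1,0,0,0,0],
  [-1,0,0,0,0],
  [-1,0,0,0,0],
  [-1,0,0,0,0],
  [-1,0,0,0,0],
  [-1,0,0,0,0],
  [-1,0,0,0,0],
  [-1,0,0,0,0],
  [-1,0,0,0,0],
  [-1,0,0,0,0],
  [-1,0,0,0,0],
  [-1,0,0,0,0],
])

```text
time_s: 8.07
tool_pos: [0.4918, 0.1798, 0.1492]
tool_rot: [-15.5, 90.0, -80.8]
force: [0.3, -0.2, 0.3]
grip_width: 0.0005
```

step_arm([
  [-1,-0.02,0,0,0],
  [-1,-0.05,0,0,0],
  [-1,-0.08,0,0,0],
  [-1,-0.1,0,0,0],
  [-1,-0.11,0,0,0],
  [-1,-0.11,0,0,0],
])

```text
time_s: 8.82
tool_pos: [0.492, 0.1799, 0.2594]
tool_rot: [64.7, 90.0, -0.6]
force: [0.4, -0.3, 0.3]
grip_width: 0.0003
```

step_arm([
  [-1,0,0.001,0.015,0],
  [-1,0,0.002,0.045,0],
  [-1,0,0.003,0.08,0],
  [-1,0,0.005,0.12,0],
  [-1,0,0.006,0.16,0],
  [-1,0,0.008,0.2,0],
  [-1,0,0.009,0.24,0],
  [-1,0,0.011,0.28,0],
  [-1,0,0.012,0.31,0],
  [-1,0,0.012,0.325,0],
  [-1,0,0.012,0.33,0],
  [-1,0,0.012,0.33,0],
])

```text
time_s: 10.32
tool_pos: [0.6403, -0.1142, 0.259]
tool_rot: [-157.6, 90.0, 137.2]
force: [-0.2, -0.1, 0.3]
grip_width: -0.0
```

step_arm([
  [-1,0.015,0,0,0],
  [-1,0.04,0,0,0],
  [-1,0.07,0,0,0],
  [-1,0.1,0,0,0],
  [-1,0.13,0,0,0],
  [-1,0.16,0,0,0],
  [-1,0.18,0,0,0],
  [-1,0.19,0,0,0],
  [-1,0.193,0,0,0],
  [-1,0.193,0,0,0],
])

```text
time_s: 11.58
tool_pos: [0.6411, -0.115, 0.067]
tool_rot: [51.5, 89.9, -13.8]
force: [0.7, 0.6, 0.7]
grip_width: 0.0004
```

```bash
python3 - <<'E'
from h import *
im,d=read_camera("scene"); cv2.imwrite("pics/scene2.png",cv2.resize(im[130:340,80:380][...,::-1],(800,560)))
s=monitor.get_obs();print(s["time_s"],s["tool_pos"],s["tool_rot"])
W=cloud("scene",d);z=W[...,2]
m=(np.hypot(W[...,0]-.641,W[...,1]+.1145)<.03)&(z>.035)&(z<.08); print(m.sum(),np.nanmin(z[m]),np.median(W[m],0))
E
```

```text
11.625 [ 0.64124136 -0.11512277  0.0672589 ] [ 50.42998244  89.90175076 -14.89017699]
83 0.04667527038856467 [ 0.6515621  -0.11654727  0.06047489]
```

View pics/scene2.png

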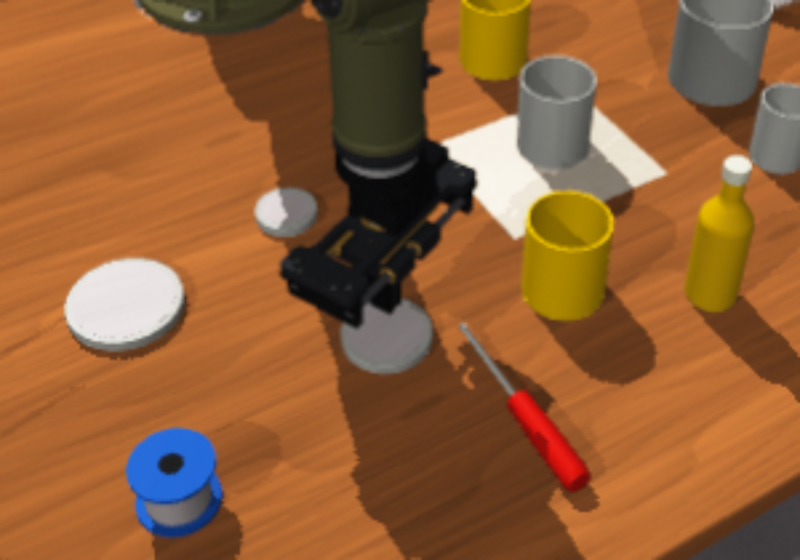

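The crop shows the fingertips at (385,305), about 35 mm above the medium lid at (388,335). The other lids, at (286,212) and (125,305), are clear of the arm and undisturbed. I'll hold for 3 s and then hand in.

step_arm([
  [-1,0,0,0,0],
  [-1,0,0,0,0],
  [-1,0,0,0,0],
  [-1,0,0,0,0],
  [-1,0,0,0,0],
  [-1,0,0,0,0],
  [-1,0,0,0,0],
  [-1,0,0,0,0],
  [-1,0,0,0,0],
  [-1,0,0,0,0],
  [-1,0,0,0,0],
  [-1,0,0,0,0],
])

```text
time_s: 13.12
tool_pos: [0.6405, -0.115, 0.0662]
tool_rot: [-26.4, 90.0, -91.8]
force: [0.5, -0.7, 0.3]
grip_width: 0.0007
```

step_arm([
  [-1,0,0,0,0],
  [-1,0,0,0,0],
  [-1,0,0,0,0],
  [-1,0,0,0,0],
  [-1,0,0,0,0],
  [-1,0,0,0,0],
  [-1,0,0,0,0],
  [-1,0,0,0,0],
  [-1,0,0,0,0],
  [-1,0,0,0,0],
  [-1,0,0,0,0],
  [-1,0,0,0,0],
])

```text
time_s: 14.62
tool_pos: [0.6405, -0.115, 0.0662]
tool_rot: [-5.5, 90.0, -70.8]
force: [-0.5, -0.6, 0.2]
grip_width: 0.0004
```

```bash
python3 -c "
from h import *
s=monitor.get_obs();print(s['time_s'],s['tool_pos'],s['force'],s['joint_velocities'].round(2));print(env.sign_off())"
```

```text
14.625 [ 0.64054825 -0.11502205  0.06624382] [-0.53617852 -0.59431435  0.24492096] [ 0.1   0.04 -0.08 -0.03 -0.03 -0.03 -0.01]
the job is handed in; nothing more can be done
None
```

I pointed at the steel medium tin on the white card, then at the medium lid that fits it, and handed the job in at 14.6 s.

- **Tin:** with the fingers shut and pointing straight down, I held for 3 s about 35 mm above the middle of its mouth. The other two medium-shaped tins are yellow and were ignored.
- **Lid:** I raised the arm, crossed at height, and held for 3 s about 35 mm above the middle of the medium lid. The fingers finished there.
- **Checks:** the last picture, taken before the final hold, showed the fingers over the medium lid with nothing seen touched or moved. The measured force stayed at noise level, about 1 N, and the arm was at rest at hand-in.
- **Disagreement:** the two cameras' positions differed by 4–6 mm. I aimed between them, and the top camera is still about 1–2 mm from where I pointed. The top-view check over the tin gave nothing useful because the gripper hid it.

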